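Vent the grease filler and hold its plunger at the mark

TASK

Get the bench grease filler ready for my colleague to load: first turn the red-winged vent cap anticlockwise until it is fully open, and only then pull the spring-loaded plunger out by its black handle until the white pointer stands over the red mark. The spring takes it back, so keep holding the handle steady at the mark and finish while still holding it, with the vent left open. Leave the other things on the bench alone.

Things in the scene. Friction and masses are not known exactly. Their poses are not given: they have to be found in the camera images.
- filler: Hand grease filler screwed down to the bench, fixed: grey base plate 360 x 92 mm, 8 thick, carrying a green barrel (54 mm diameter, lying, its axis 58 mm above the bench; end caps 62 mm diameter, highest point of barrel 89 mm). Origin on the bench under the barrel axis; x runs along the barrel toward the brass nozzle (the base plate spans x = -225 to +135 mm, barrel -56 to +126, nozzle to +168), -x is the way the plunger is pulled out, +y is the side of the mark rail, z up.
- vent_grip (a point): Centre of the upright red wing on the brass vent cap on top of the barrel, on the cap's vertical turning axis, 124 mm above the bench (75 mm from the filler's origin toward the nozzle). The wing is 36 mm long (along this point's x), 12 mm thick (along its y), and stands free from 104 to 136 mm above the bench, on a brass disc of 36 mm diameter. The point turns with the cap.
- vent (a joint): Turn of the vent cap, rad: 0 screwed shut, 1.3 fully open at its stop; it grows anticlockwise seen from above, needs about 0.1 N m and stays where it is left. The cap is captive: it turns but does not lift off.
- handle_grip (a point): Point to grip on the black upright handle plate at the end of the plunger rod, on its mid-plane, 120 mm above the bench; axes as those of the filler. The plate is 14 mm thick (along the pull, x), 28 mm wide (y), from 37 to 135 mm above the bench. The steel rod (10 mm diameter, 58 mm above the bench) runs from it into the barrel; with the plunger in, 47 mm lie free between plate and barrel. It slides level along the filler's x and never turns.
- plunger (a joint): How far the plunger is pulled out, m: 0 in, 0.12 at most. A spring pulls it back in with about 8.5 N at 0, growing 0.7 N per 10 mm (15 N at 95 mm): it runs home when let go.
- pointer (a point): Tip of the white pointer, a 4 mm thick level arm that sticks out from the handle plate over the mark rail, 50 mm above the bench; it is level with the plate's mid-plane and moves with the handle.
- mark (a point): Top edge of the red mark, an upright red blade (4 mm thick along the pull, 16 mm wide) in the middle of a small red clamp (14 mm long) on the rail beside the rod, 43 mm above the bench, fixed; axes as those of the filler. When the pointer stands right above it the plunger is at the mark. It lies 55 to 95 mm from the pointer's starting place, in the pulling direction.
- glass_bottle: Bystander to be left alone: clear glass bottle, 67 mm across, 305 tall (mm); origin at the centre of its underside.
- oil_can: Bystander to be left alone: dark pump oil can, 237 tall (mm); origin at the centre of its underside.
- aerosol_1: Bystander to be left alone: spray can with green cap, 52 mm across, 171 tall (mm); origin at the centre of its underside.
- tape_1: Bystander to be left alone: roll of black tape, 62 mm across, 19 high (mm); origin at the centre of its underside.
- grease_tin: Bystander to be left alone: red tin with grey lid, 66 mm across, 46 high (mm); origin at the centre of its underside.
- cartridge: Bystander to be left alone: upright sealant cartridge, 50 mm across, 319 tall (mm); origin at the centre of its underside.
- spanner_19: Bystander to be left alone: combination spanner lying flat, 247 long (mm); origin at the centre of its underside.

How it is judged (in metres and radians):
On the way, in this order (a step that is already met when the one before it is completed fails the run):
1. the vent cap is turned open while the plunger is still in (value of joint vent above 1.05 rad and value of joint plunger below 0.015 m), for 0.2 s.
2. the plunger is held by the fingers with its pointer at the mark, the vent open (x of pointer in the frame of mark between -0.007 and 0.007 m and value of joint vent above 1.05 rad and contact force between plunger and the fingers above 5 N), for 0.5 s.
At the end, for the whole second after the job is handed in: The fingers still hold the plunger handle (more than 5 N of contact) at rest (under 10 mm/s), with the pointer within 7 mm of the mark along the rail, and the vent cap open (turned more than 1.05 of its 1.3 rad) (all of step 2 and velocity of joint plunger between -0.01 and 0.01 m/s); the arm keeps its last pose, push and grip.
It fails at once if the plunger is pulled more than 15 mm while the vent cap is not open (value of joint plunger above 0.015 m and value of joint vent below 1 rad).
It fails at once if a bystander is moved more than 30 mm or knocked over (distance of any of glass_bottle, oil_can, aerosol_1, tape_1, grease_tin, cartridge, spanner_19 from where it was at the start of the episode above 0.03 m or angle between any of glass_bottle, oil_can, aerosol_1, cartridge's own z axis and vertical above 0.5 rad).
It also fails if it takes over 45 s, if anything falls off the work surface, if the arm or the gripper's body presses on something with over 40 N, if the wrist force passes 120 N, or if a joint passes its speed limit or range.

ROBOT

A 6-joint arm with a two-finger parallel gripper is mounted at the origin on a cart in front of the work surface, level with it; the furniture and walls round the work are solid. World frame = base frame: x ahead of the robot, y to its left, z up, the work surface at z = 0. Lengths are in mm, angles in rad, forces in N, time in s.
With the tool pointing down it reaches from about 350 to 725 mm from the base axis. Payload 4.3 kg.
Tool frame: the origin (TCP) lies midway between the tips of the shut fingers; the grasp point (between the pads) lies 19 mm behind it; z points along the fingers, y is the line along which they close (so a half turn about z gives the same grasp; the last joint's range is limited). The gripper opens to 85 mm and grips with 20 to 120 N. Pads are 22 mm wide; open, the fingers measure 114 mm over their backs; the gripper's body (76 mm by 85 mm) begins 54 mm behind the grasp point. The pads swing forward as they close: fully open they stand 13 mm farther back than shut.
Start: joints at [-1.429, 0.377, 0.081, 1.274, 0, 1.46], TCP at [143.269, -556.903, 231.329] pointing down, gripper open.
Joint ranges: [-2.72, 2.72], [-0.84, 1.66], [-1.02, 1.22], [-1.77, 2.12], [-1.37, 1.28], [-3.14, 3.14]. Speed limits (rad/s): [2.57, 2.57, 3.14, 3.14, 3.14, 3.14].

INTERFACE

Orientations are given as a unit quaternion [w, x, y, z].
In Python, from bench import r gives the robot as it stands.
- The arm moves only by the shell command python3 -m inch 'ROWS' [OPENING] [FORCE]. ROWS is JSON, a list of rows, each an object with "dp": the shift along the world's x, y, z as a fraction of full scale, a list of three; "twist": the turn, a rotation vector about the world's x, y, z as a fraction of full scale, a list of three. In form: [{"dp": [dx, dy, dz], "twist": [ax, ay, az]}, ...]. A call has 1 to 8 rows; each row is the pose to reach, as a shift and turn from the pose commanded when the call began, turning the shorter way round; what a row does not reach only later rows make up. Full scale, the value 1, is 0.75 m for a shift and 360 degrees for a turn. A row lasts 1/8 s, in which the tool goes at most 62.5 mm and 10.7 degrees, less where a joint would pass 70% of its speed; a pose out of reach is approached as far as the arm can. A call with a number of a shift or a turn outside -1 to 1 is refused whole. A call with a gripper value outside its range is refused whole. OPENING is the gripper command: -1 is fully open, 1 is shut, values between are in proportion, set as the call begins (- or left out, the last holds). The fingers move at their own pace and stop on an object; FORCE is the grip in N (left out, the last holds). Time passes only in rows, so rows that repeat a pose let the fingers close. It gives the time, the measured TCP pose, the force, the opening and the grip force at its end, in the units of the state.
- r.get_state(): the state, without advancing time (a new reading comes with each control period).
- r.capture(name): name is "scene" or "top" or "wrist"; returns (picture, depth): 384x512x3 uint8, red, green, blue; 384x512 float32, mm along the optical axis (not along the pixel's ray), 0 where there is no reading.
- r.camera_info(name): a dict with "K" (3x3 intrinsics, pixels), "R" (3x3) and "t" (3): a world point X has camera coordinates R X + t; the wrist camera has in their place "T_tool_cam" (4x4, takes a point from camera to tool coordinates, whose origin is the TCP and whose axes are the flange's). Camera axes: x right, y down, z forward; pixel columns grow to the right and rows downward; lengths in mm; the calibration is good to about 2 mm. A picture is of the moment at which its call begins: read the wrist's pose just before it. camera_info takes no time and is no camera call.
- r.sign_off(): hands the job in; it is judged then, once.
The state is a dict: "time": time; "q": joint angles; "joint_vel": joint speeds; "tau": joint torques, N m; "position": TCP position; "eef_rot": TCP orientation; "force": force on the tool from outside, world axes, zero at the start; "wrist_torque": the same for the moment, N m; "finger_gap": opening from 0.0 (shut) to 1.0 (fully open); "grip_force": force on a finger pad.
Only numpy, scipy, OpenCV 4.12 (cv2) and the standard library are available. Lean on these libraries where they do the work, as an engineer would, in place of code of your own. Each camera call takes 0.05 s, during which the arm holds its last target. There are 200 camera calls.

## Working session

There is one attempt and no reset: what is moved stays moved. The work goes in short steps, Python scripts to look and compute and a shell command to move; the robot and the scene stay as the last step left them, time stands still between calls to the robot, and variables do not carry over. Pictures are saved under pics/ and viewed, at most 10 in all, crops included, and the job is handed in when it is done.

```bash
mkdir -p pics
python3 - <<'E'
from bench import r
import cv2,numpy as np
s=r.get_state();print(s)
for n in("scene","top"):
    p,d=r.capture(n);cv2.imwrite(f"pics/{n}.png",p[:,:,::-1]);np.savez(f"pics/{n}.npz",p=p,d=d)
    print(n,r.camera_info(n))
E
```

```text
{'time': 0.0, 'q': array([-1.42926351e+00,  3.78078353e-01,  7.96208860e-02,  1.27439422e+00,
        3.62571350e-05,  1.46048750e+00]), 'joint_vel': array([-3.84875710e-04, -3.35848880e-04, -1.33079182e-03,  7.11230697e-04,
        9.40330953e-05, -1.67291530e-03]), 'tau': array([-1.13385093e-03, -4.63596833e+01,  2.69879204e+01,  2.05344456e-02,
       -1.07892863e-04,  1.89176802e-06]), 'position': array([ 143.20192831, -556.20552231,  230.35020449]), 'eef_rot': array([-1.02783585e-03,  9.92081922e-01,  1.25588230e-01,  2.08289437e-06]), 'force': array([-0.27414498, -0.3646721 , -0.47528941]), 'wrist_torque': array([ 0.01039752, -0.00898096, -0.02101682]), 'grip_force': 0.0, 'finger_gap': 0.9991748343623265}
scene {'K': array([[447.75625391,   0.        , 259.14491312],
       [  0.        , 447.75625391, 191.21592199],
       [  0.        ,   0.        ,   1.        ]]), 'R': array([[-0.73361475, -0.67954643,  0.00510446],
       [-0.44849715,  0.47851146, -0.75490204],
       [ 0.51054844, -0.5560966 , -0.6558177 ]]), 't': array([ 320.02348899,  310.06029092, 1303.33518304])}
top {'K': array([[487.31787456,   0.        , 255.04286876],
       [  0.        , 487.31787456, 193.40692471],
       [  0.        ,   0.        ,   1.        ]]), 'R': array([[ 1.42977652e-02, -9.99893558e-01,  2.90613257e-03],
       [-9.87624657e-01, -1.45761905e-02, -1.56157202e-01],
       [ 1.56182940e-01, -6.37469182e-04, -9.87727940e-01]]), 't': array([ -19.93785706,  501.84361359, 1706.89929994])}
```

View pics/scene.png

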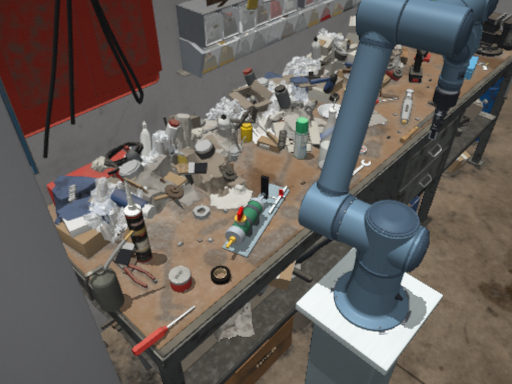

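View pics/top.png

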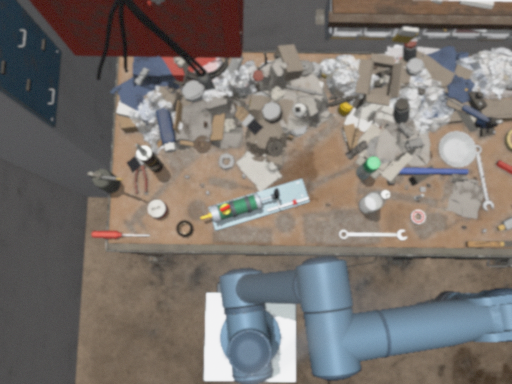

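The filler lies in the top view from the nozzle at (203,217) to the plate end at (308,190). The red wing is near (222,209), the handle near (276,196) and the mark near (297,202). I'll enlarge both views.

```bash
cat > h.py <<'E'
import numpy as np
from bench import r
def px2w(n,u,v,z,ci=None):
    "pixel -> world at height z"
    c=r.camera_info(n);R,t=c["R"],c["t"]
    d=R.T@np.linalg.solve(c["K"],[u,v,1]);o=-R.T@t
    return o+d*(z-o[2])/d[2]
def w2px(n,X):
    c=r.camera_info(n);p=c["K"]@(c["R"]@np.array(X)+c["t"]);return p[:2]/p[2]
E
python3 - <<'E'
import cv2,numpy as np
a=np.load("pics/top.npz");b=np.load("pics/scene.npz")
A=cv2.resize(a["p"][175:235,195:315,::-1],None,fx=6,fy=6,interpolation=cv2.INTER_CUBIC)[:290]
A=cv2.resize(a["p"][175:232,195:315,::-1],None,fx=5,fy=5,interpolation=cv2.INTER_CUBIC)
B=cv2.resize(b["p"][170:255,215:300,::-1],None,fx=3.5,fy=3.5,interpolation=cv2.INTER_CUBIC)
im=np.zeros((A.shape[0]+B.shape[0],600,3),np.uint8);im[:A.shape[0],:600]=A;im[A.shape[0]:,:B.shape[1]]=B
cv2.imwrite("pics/crop.png",im);print(im.shape)
E
```

```text
(583, 600, 3)
```

View pics/crop.png

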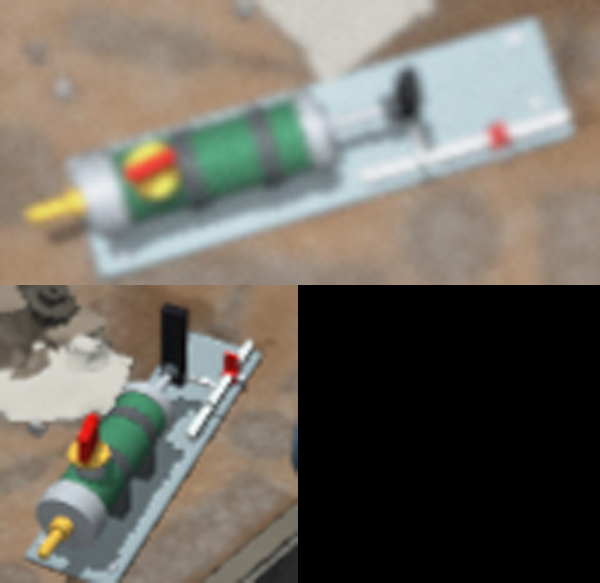

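The crop shows the plate corners at (535,17), (575,135), (68,160) and (103,275). The wing at (152,165) lies almost along the barrel, the handle top is at (407,90) and the mark is at (499,135).

Run:
```python
from h import *
P=lambda u,v,z:px2w("top",195+u/5-.4,175+v/5-.4,z)
c=[P(*q,8)[:2] for q in((535,17),(575,135),(103,275),(68,160))]
print(np.round(c,1))
c=np.array(c)
a,b=(c[0]+c[1])/2,(c[2]+c[3])/2
ex=(b-a)/np.linalg.norm(b-a);print(np.linalg.norm(b-a),np.linalg.norm(c[0]-c[1]),"yaw",np.degrees(np.arctan2(ex[1],ex[0])))
ey=np.array([-ex[1],ex[0]])
V=P(150,163,133)[:2];V2=P(128,175,136)[:2];V3=P(174,155,136)[:2];H=P(408,73,135)[:2];M=P(499,132,43)[:2];N=P(28,213,58)[:2]
for n,q in dict(V=V,V2=V2,V3=V3,H=H,M=M,N=N).items():print(n,q.round(1),"rel",((q-a)@ex-225).round(1),((q-a)@ey).round(1))
print("wing ang",np.degrees(np.arctan2(*(V2-V3)[::-1])))
O=a+225*ex;print("O",O,r.camera_info("wrist")["T_tool_cam"].round(3).tolist())
from scipy.spatial.transform import Rotation as Ro
q=r.get_state()["eef_rot"];print(Ro.from_quat(np.roll(q,-1)).as_matrix().round(2))
```

```text
[[ 566.8 -182.6]
 [ 479.8 -211.7]
 [ 372.8  129.1]
 [ 456.   156.8]]
357.08550926664014 91.72674122639903 yaw 107.74996018998696
V [438.7  89.4] rel 73.7 -6.8
V2 [429.9 103.8] rel 90.1 -2.8
V3 [444.   73.2] rel 56.7 -6.9
H [502.5 -84.1] rel -111.0 -14.6
M [ 476.2 -153.5] rel -169.0 31.6
N [411.6 179. ] rel 167.3 -8.3
wing ang 114.59199957855286
O [454.69508208  17.13533573] [[-0.0, -0.962, -0.273, 68.897], [1.0, -0.0, 0.001, -0.303], [-0.001, -0.273, 0.962, -141.8], [0.0, 0.0, 0.0, 1.0]]
[[ 0.97  0.25 -0.  ]
 [ 0.25 -0.97  0.  ]
 [ 0.   -0.   -1.  ]]
```

```bash
python3 -m inch '[{"dp":[0.249,0.409,0.012],"twist":[0,0,0.133]},{"dp":[0.249,0.409,0.012],"twist":[0,0,0.133]},{"dp":[0.249,0.409,0.012],"twist":[0,0,0.133]},{"dp":[0.249,0.409,0.012],"twist":[0,0,0.133]},{"dp":[0.249,0.409,0.012],"twist":[0,0,0.133]},{"dp":[0.249,0.409,0.012],"twist":[0,0,0.133]},{"dp":[0.249,0.409,0.012],"twist":[0,0,0.133]}]' -1 60
```

```text
time: 0.98
position: [330.7, -247.4, 240.2]
eef_rot: [-0.0, 0.854, 0.52, 0.0]
force: [-0.3, -0.1, -0.6]
finger_gap: 1.0
grip_force: 0.0
```

```bash
python3 -m inch '[{"dp":[0.145,0.453,-0.027],"twist":[0,0,0.138]},{"dp":[0.145,0.453,-0.027],"twist":[0,0,0.138]},{"dp":[0.145,0.453,-0.027],"twist":[0,0,0.138]},{"dp":[0.145,0.453,-0.027],"twist":[0,0,0.138]},{"dp":[0.145,0.453,-0.027],"twist":[0,0,0.138]},{"dp":[0.145,0.453,-0.027],"twist":[0,0,0.138]},{"dp":[0.145,0.453,-0.027],"twist":[0,0,0.138]},{"dp":[0.145,0.453,-0.027],"twist":[0,0,0.138]}]'
cat >> h.py <<'E'
from scipy.spatial.transform import Rotation as Ro
import cv2
def wrist(name):
    s=r.get_state();p,d=r.capture("wrist");c=r.camera_info("wrist")
    T=np.eye(4);T[:3,:3]=Ro.from_quat(np.roll(s["eef_rot"],-1)).as_matrix();T[:3,3]=s["position"]
    np.savez(f"pics/{name}.npz",p=p,d=d,T=T@c["T_tool_cam"],K=c["K"]);cv2.imwrite(f"pics/{name}.png",p[:,:,::-1]);print(s["position"])
def wz(name,u,v,z):
    a=np.load(f"pics/{name}.npz");d=a["T"][:3,:3]@np.linalg.solve(a["K"],[u,v,1]);o=a["T"][:3,3]
    return o+d*(z-o[2])/d[2]
E
python3 -c "
from h import *
wrist('w1')"
```

```text
time: 1.98
position: [438.6, 88.6, 219.7]
eef_rot: [-0.0, 0.56, 0.829, -0.001]
force: [0.7, -0.5, -0.1]
finger_gap: 1.0
grip_force: 0.0
[438.63567257  88.559289   219.7109798 ]
```

View pics/w1.png

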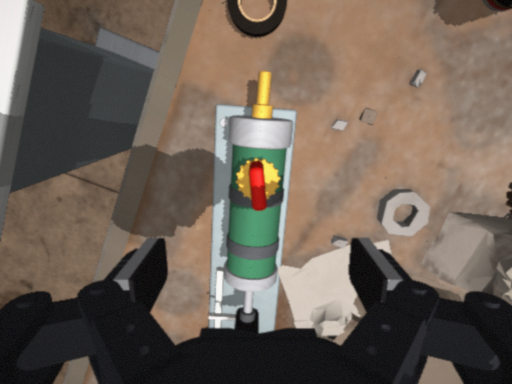

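The wrist view shows the wing from (255,165) to (260,207), the nozzle at (264,85) and the handle at (247,320). I'll measure the wing by colour and depth.

Run:
```python
from h import *
a=np.load("pics/w1.npz");p=a["p"].astype(int);d=a["d"];K=a["K"];T=a["T"]
v,u=np.mgrid[:384,:512]
X=np.stack([(u-K[0,2])/K[0,0]*d,(v-K[1,2])/K[1,1]*d,d],-1)@T[:3,:3].T+T[:3,3]
red=(p[...,0]>130)&(p[...,1]<50)&(p[...,2]<60)&(d>0)&(abs(u-257)<25)&(abs(v-185)<35)
z=X[red][:,2];print("z pct",np.percentile(z,[1,25,50,75,95,99]).round(1))
top=red&(X[...,2]>np.percentile(z,97)-5)
rr=cv2.minAreaRect(X[top][:,:2].astype(np.float32));print(top.sum(),rr)
g=(p[...,1]>p[...,0]+25)&(X[...,2]>70)&(d>0)
Q=X[g][:,:2];c=Q.mean(0);w=np.linalg.svd(Q-c,full_matrices=0)[2][0];print("barrel",c,np.degrees(np.arctan2(*w[::-1])),(u[g].min(),u[g].max(),v[g].min(),v[g].max()))
n=wz("w1",264.5,78,58);h=wz("w1",247,318,135);m=wz("w1",264,108,58)
print("nozzle",n,m,"handle",h,"ang",np.degrees(np.arctan2(*(n-h)[1::-1])))
```

```text
z pct [132.  134.1 134.7 135.3 135.9 136.4]
454 ((436.2342224121094, 92.80760192871094), (10.463093757629395, 33.58153533935547), 26.198135375976562)
barrel [450.84997179  46.2024418 ] -71.94242054145832 (np.int64(229), np.int64(284), np.int64(146), np.int64(278))
nozzle [410.19262629 174.66781247  58.        ] [420.01915952 149.40841127  58.        ] handle [471.55175431 -19.46530122 135.        ] ang 107.5400417385979
```

```bash
python3 -m inch '[{"dp":[-0.003,0.004,-0.06],"twist":[0,0,0.012]},{"dp":[-0.003,0.004,-0.11],"twist":[0,0,0.012]},{"dp":[-0.003,0.004,-0.148],"twist":[0,0,0.012]},{"dp":[-0.003,0.004,-0.148],"twist":[0,0,0.012]}]' -1 60
python3 -m inch '[{"dp":[0,0,0],"twist":[0,0,0]},{"dp":[0,0,0],"twist":[0,0,0]},{"dp":[0,0,0],"twist":[0,0,0]},{"dp":[0,0,0],"twist":[0,0,0]},{"dp":[0,0,0],"twist":[0,0,0]},{"dp":[0,0,0],"twist":[0,0,0]}]' 1 40
```

```text
time: 2.52
position: [434.1, 91.0, 107.4]
eef_rot: [-0.002, 0.529, 0.849, -0.002]
force: [-0.5, 0.3, 0.3]
finger_gap: 0.999
grip_force: 0.0
time: 3.28
position: [436.8, 92.6, 109.7]
eef_rot: [0.0, 0.528, 0.85, 0.0]
force: [-1.5, 0.1, 6.3]
finger_gap: 0.126
grip_force: 40.4
```

```bash
python3 -m inch '[{"dp":[0,0,0],"twist":[0,0,0.026]},{"dp":[0,0,0],"twist":[0,0,0.052]},{"dp":[0,0,0],"twist":[0,0,0.078]},{"dp":[0,0,0],"twist":[0,0,0.104]},{"dp":[0,0,0],"twist":[0,0,0.13]},{"dp":[0,0,0],"twist":[0,0,0.156]},{"dp":[0,0,0],"twist":[0,0,0.182]},{"dp":[0,0,0],"twist":[0,0,0.2]}]'
python3 -m inch '[{"dp":[0,0,0],"twist":[0,0,0]},{"dp":[0,0,0],"twist":[0,0,0]}]'
python3 -c "
from h import *
s=r.get_state();print(s['wrist_torque'],s['q'])"
```

```text
time: 4.28
position: [436.5, 91.9, 109.7]
eef_rot: [0.0, -0.073, 0.997, -0.001]
force: [-2.8, -2.0, 8.4]
finger_gap: 0.133
grip_force: 72.1
time: 4.53
position: [436.5, 91.9, 109.8]
eef_rot: [0.0, -0.07, 0.998, -0.001]
force: [-2.5, -3.0, 7.5]
finger_gap: 0.131
grip_force: 68.3
[-0.36762914  0.55166874 -1.57740668] [ 0.06594503  0.20175545 -0.4906211   0.87818631 -0.00119858 -0.0741704 ]
```

```bash
python3 -m inch '[{"dp":[0,0,0],"twist":[0,0,0]},{"dp":[0,0,0],"twist":[0,0,0]},{"dp":[0,0,0],"twist":[0,0,0]},{"dp":[0,0,0],"twist":[0,0,0]},{"dp":[0,0,0.07],"twist":[0,0,0]},{"dp":[0,0,0.141],"twist":[0,0,0]},{"dp":[0,0,0.141],"twist":[0,0,0]}]' -1 60
python3 -m inch '[{"dp":[0.077,-0.235,0],"twist":[0,0,0.026]},{"dp":[0.077,-0.235,0],"twist":[0,0,0.026]},{"dp":[0.077,-0.235,0],"twist":[0,0,0.026]},{"dp":[0.077,-0.235,0],"twist":[0,0,0.026]},{"dp":[0.077,-0.235,0],"twist":[0,0,0.026]}]'
python3 -c "
from h import *
wrist('w2')"
```

```text
time: 5.4
position: [439.8, 92.9, 219.0]
eef_rot: [0.004, -0.073, 0.997, 0.0]
force: [0.1, 0.3, -0.5]
finger_gap: 1.0
grip_force: 0.0
time: 6.02
position: [493.5, -83.3, 213.8]
eef_rot: [-0.001, -0.153, 0.988, 0.001]
force: [-1.0, -0.2, 0.1]
finger_gap: 0.998
grip_force: 0.0
[493.4727122  -83.31803504 213.75661611]
```

View pics/w2.png

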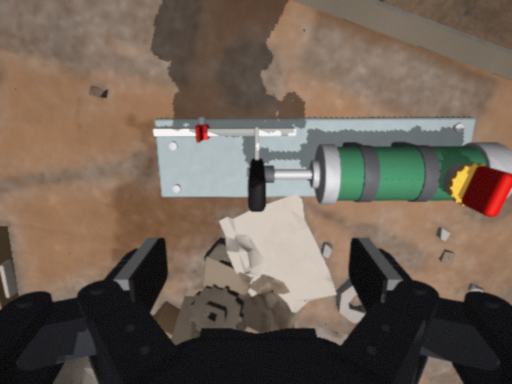

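The wrist view now shows the handle at (257,185), the pointer tip at (257,130), the mark at (201,132) and the vent wing, turned, at (490,190).

Run:
```python
from h import *
a=np.load("pics/w2.npz");p=a["p"].astype(int);d=a["d"];K=a["K"];T=a["T"]
v,u=np.mgrid[:384,:512]
X=np.stack([(u-K[0,2])/K[0,0]*d,(v-K[1,2])/K[1,1]*d,d],-1)@T[:3,:3].T+T[:3,3]
yaw=np.radians(107.9);ex=np.array([np.cos(yaw),np.sin(yaw)]);ey=np.array([-ex[1],ex[0]])
B=np.stack([ex,ey],1)
W=(p[...,0]>110)&(p[...,1]<60)&(u>455)&(X[...,2]>131)&(d>0)
print("wing",W.sum(),cv2.minAreaRect(X[W][:,:2].astype(np.float32)))
H=(X[...,2]>129)&(X[...,2]<142)&(abs(u-257)<20)&(abs(v-185)<40)
Q=X[H][:,:2];print("handle rect",cv2.minAreaRect(Q.astype(np.float32)))
Qe=Q@B;print("fr",Qe.min(0),Qe.max(0))
hc=(Qe.min(0)+Qe.max(0))/2;print("handle c",B@hc,hc)
R=(p[...,0]>120)&(p[...,1]<60)&(abs(u-201)<12)&(abs(v-132)<15)&(d>0)
print("red z",np.percentile(X[R][:,2],[5,50,95]),"u",u[R].min(),u[R].max())
M=X[R&(X[...,2]>np.percentile(X[R][:,2],97)-4)][:,:2]@B;print("mark",M.min(0),M.max(0),M.mean(0))
for nm,(pu,pv) in dict(ptr=(257,130)).items(): print(nm,wz("w2",pu,pv,52)[:2]@B)
print("mark px",wz("w2",201.5,132,43)[:2]@B)
cl=np.median(X[(abs(u-440)<3)&(v>150)&(v<200)&(X[...,2]>82)][:,:2]@B,0);print("barrel lateral",cl)
im=cv2.resize(a["p"][105:215,180:300,::-1],None,fx=5,fy=5,interpolation=cv2.INTER_NEAREST);cv2.imwrite("pics/w2c.png",im)
```

```text
wing 611 ((436.7379150390625, 91.05524444580078), (34.716575622558594, 11.311270713806152), 3.0872209072113037)
handle rect ((492.6528015136719, -84.5951919555664), (26.000749588012695, 13.869400978088379), 17.994291305541992)
fr [-238.85764137 -455.81035473] [-224.98743028 -429.80668299]
handle c [492.65703474 -84.59605853] [-231.92253582 -442.80851886]
red z [19.06812674 21.52782671 42.84054183] u 196 207
mark [-292.49164857 -412.34520429] [-289.77644784 -397.42411964] [-291.17003206 -404.7600982 ]
ptr [-230.99149745 -400.79348006]
mark px [-286.9278908  -403.26121701]
barrel lateral [ -63.55653884 -442.50589049]
```

View pics/w2c.png

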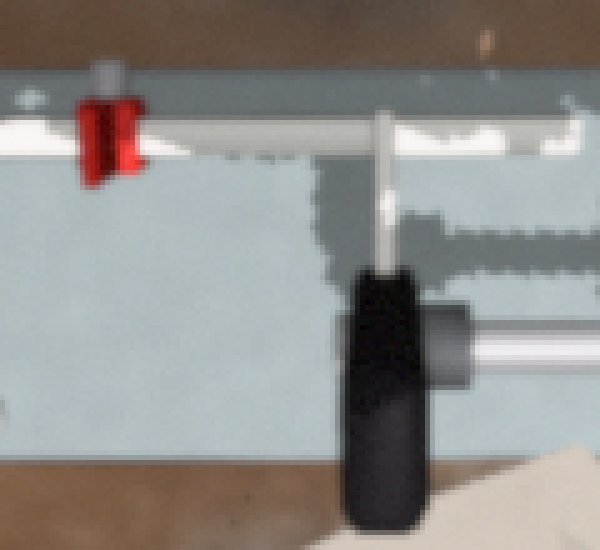

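```bash
python3 -m inch '[{"dp":[-0.002,-0.001,-0.06],"twist":[0,0,0]},{"dp":[-0.002,-0.001,-0.11],"twist":[0,0,0]},{"dp":[-0.002,-0.001,-0.15],"twist":[0,0,0]},{"dp":[-0.002,-0.001,-0.15],"twist":[0,0,0]}]' -1 60
python3 -m inch '[{"dp":[0,0,0],"twist":[0,0,0]},{"dp":[0,0,0],"twist":[0,0,0]},{"dp":[0,0,0],"twist":[0,0,0]},{"dp":[0,0,0],"twist":[0,0,0]},{"dp":[0,0,0],"twist":[0,0,0]},{"dp":[0,0,0],"twist":[0,0,0]}]' 1 60
```

```text
time: 6.58
position: [489.8, -82.0, 100.2]
eef_rot: [-0.003, -0.155, 0.988, 0.001]
force: [-0.3, 1.4, -0.1]
finger_gap: 0.999
grip_force: 0.0
time: 7.32
position: [493.2, -84.4, 103.1]
eef_rot: [0.001, -0.154, 0.988, 0.0]
force: [-1.0, 1.4, 7.3]
finger_gap: 0.155
grip_force: 58.9
```

```bash
python3 -m inch '[{"dp":[0.004,-0.0126,0],"twist":[0,0,0]},{"dp":[0.008,-0.0252,0],"twist":[0,0,0]},{"dp":[0.012,-0.0378,0],"twist":[0,0,0]},{"dp":[0.016,-0.0504,0],"twist":[0,0,0]},{"dp":[0.02,-0.063,0],"twist":[0,0,0]},{"dp":[0.0244,-0.0755,0],"twist":[0,0,0]},{"dp":[0.0244,-0.0755,0],"twist":[0,0,0]},{"dp":[0.0244,-0.0755,0],"twist":[0,0,0]}]' 1 80
python3 -c "
from h import *
wrist('w3')
r.get_state()
a=np.load('pics/w3.npz')['p'][...,::-1]
p,d=r.capture('scene')
b=cv2.resize(p[170:230,235:305,::-1],None,fx=5,fy=5,interpolation=cv2.INTER_CUBIC)
im=np.zeros((684,512,3),np.uint8);im=np.zeros((384,512+350,3),np.uint8)
A=a[:,:450];im=np.zeros((384,800,3),np.uint8);im[:,:450]=A;im[:300,450:]=b
cv2.imwrite('pics/c3.png',im)"
```

```text
time: 8.32
position: [510.4, -137.9, 103.1]
eef_rot: [0.0, -0.154, 0.988, 0.003]
force: [-4.0, 11.5, 12.1]
finger_gap: 0.154
grip_force: 79.5
[ 510.44308933 -137.94560278  103.14395579]
```

View pics/c3.png

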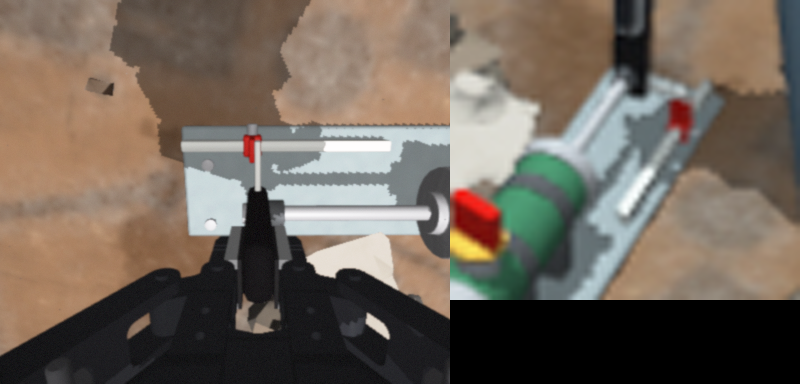

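The pointer tip at about (257,142) is slightly short of the mark blade at about (250,147). I'll measure the remaining gap.

Run:
```python
from h import *
a=np.load("pics/w3.npz");p=a["p"].astype(int);d=a["d"];K=a["K"];T=a["T"]
v,u=np.mgrid[:384,:512]
X=np.stack([(u-K[0,2])/K[0,0]*d,(v-K[1,2])/K[1,1]*d,d],-1)@T[:3,:3].T+T[:3,3]
yaw=np.radians(107.9);ex=np.array([np.cos(yaw),np.sin(yaw)])
x=X[...,:2]@ex
R=(p[...,0]>110)&(p[...,1]<60)&(abs(u-251)<15)&(abs(v-148)<18)&(d>0)
for lo,hi in((15,30),(30,39),(39,48)):
    m=R&(X[...,2]>lo)&(X[...,2]<hi)
    if m.sum():print(lo,m.sum(),x[m].min(),x[m].max(),x[m].mean())
m=(X[...,2]>46)&(X[...,2]<56)&(v>138)&(v<185)&(abs(u-257)<12);print("ptr",m.sum(),x[m].min(),x[m].max(),x[m].mean())
for vv in(150,170): print([(int(uu),round(float(x[vv,uu]),1),round(float(X[vv,uu,2]))) for uu in range(242,266,2)])
```

```text
15 128 -298.0935318221214 -284.9449429686989 -294.0744600526056
30 5 -293.35911593318866 -289.9559115567967 -291.74985466434964
39 109 -293.33444826972664 -289.92789418991 -291.9290306875346
ptr 308 -290.01544906382804 -286.10359677735374 -288.0111475111585
[(242, -299.0, 19), (244, -297.5, 20), (246, -296.0, 20), (248, -294.5, 21), (250, -292.6, 41), (252, -291.3, 42), (254, -289.9, 53), (256, -288.6, 53), (258, -287.4, 53), (260, -286.1, 52), (262, -284.2, 21), (264, -282.8, 20)]
[(242, -299.8, 7), (244, -298.2, 7), (246, -296.6, 8), (248, -295.1, 7), (250, -293.5, 8), (252, -291.9, 7), (254, -290.0, 53), (256, -288.7, 52), (258, -287.4, 53), (260, -286.1, 53), (262, -284.0, 8), (264, -282.4, 7)]
```

```bash
python3 -m inch '[{"dp":[0.0008,-0.0024,0],"twist":[0,0,0]},{"dp":[0.0015,-0.0047,0],"twist":[0,0,0]},{"dp":[0.0015,-0.0047,0],"twist":[0,0,0]},{"dp":[0.0015,-0.0047,0],"twist":[0,0,0]},{"dp":[0.0015,-0.0047,0],"twist":[0,0,0]},{"dp":[0.0015,-0.0047,0],"twist":[0,0,0]},{"dp":[0.0015,-0.0047,0],"twist":[0,0,0]},{"dp":[0.0015,-0.0047,0],"twist":[0,0,0]}]' 1 80
python3 - <<'E'
from h import *
wrist('w4')
a=np.load("pics/w4.npz");p=a["p"].astype(int);d=a["d"];K=a["K"];T=a["T"]
v,u=np.mgrid[:384,:512]
X=np.stack([(u-K[0,2])/K[0,0]*d,(v-K[1,2])/K[1,1]*d,d],-1)@T[:3,:3].T+T[:3,3]
yaw=np.radians(107.9);x=X[...,:2]@np.array([np.cos(yaw),np.sin(yaw)])
R=(p[...,0]>110)&(p[...,1]<60)&(abs(u-251)<25)&(abs(v-148)<18)&(d>0)
print("clamp",x[R].min(),x[R].max())
m=(X[...,2]>46)&(X[...,2]<56)&(v>138)&(v<185)&(abs(u-257)<12);print("ptr",x[m].min(),x[m].max(),x[m].mean())
print(np.abs(r.get_state()["joint_vel"]).max())
E
python3 -m inch '[{"dp":[0,0,0],"twist":[0,0,0]},{"dp":[0,0,0],"twist":[0,0,0]},{"dp":[0,0,0],"twist":[0,0,0]},{"dp":[0,0,0],"twist":[0,0,0]}]'
```

```text
time: 9.43
position: [511.4, -141.1, 103.2]
eef_rot: [0.0, -0.155, 0.988, 0.003]
force: [-3.6, 11.5, 10.6]
finger_gap: 0.154
grip_force: 79.6
[ 511.44968602 -141.12906478  103.15059529]
clamp -297.94631933446175 -285.31160883332797
ptr -293.35479923671596 -289.4222578917715 -291.3693802680914
0.00086563108708428
time: 9.98
position: [511.5, -141.1, 103.1]
eef_rot: [0.0, -0.155, 0.988, 0.003]
force: [-3.8, 11.4, 11.7]
finger_gap: 0.153
grip_force: 79.6
```

The pointer is at -291.4 mm and the mark at about -291.6 mm along the filler's axis, and the arm is holding still.

```bash
python3 -c "
from bench import r
print(r.sign_off())"
```

```text
the job is handed in; nothing more can be done
None
```

The vent cap was turned anticlockwise to its stop, then the plunger was pulled until the pointer measured within 1 mm of the red mark; the gripper is holding it there with about 80 N, no other item was touched as far as I could tell, and the job is handed in (no verdict was returned).

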